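# Shim the rocking bench magnifier

## Task

The bench magnifier rocks because the arm of its cross-shaped foot that points at the wooden wedge has lost its rubber foot. Push the wedge along the mat, thin end first, under that arm's bare stub until it is snug and carries the stub, without jacking the stand out of level or shoving it along; then press down with a fingertip on top of that arm's end to check that it no longer rocks, and move clear. Only push and press: do not lift the wedge or the stand, and leave the tape roll and the two bottles where they are.

Things in the scene. Friction and masses are not known exactly. Their poses are not given: they have to be found in the camera images.
- stand: Loose grey metal bench magnifier, about 2.1 kg, on a cross foot: four arms 24 mm wide, 110 mm long from the centre, tops 28 mm and undersides 14 mm above the mat; hub 72 mm across, 33 mm high. Round rubber feet under the +x, -x and -y arms only, 100 mm out. Origin: centre of the cross at mat level; z up; +y along the arm without a foot. Column 200 mm high at y = -22 mm, lens over the -y arm
- short_arm: the stand's arm without a rubber foot (fixed part of the stand, same origin and axes), along +y to 110 mm from the origin, the steel stub under it; it hangs free at the start, and a press of about 2 to 5 N on its end tips the stand down. Once the wedge is tight, pushing on with over 10 N makes the whole stand slide
- stub (a point): lowest point of the bare domed steel stub (16 mm across, sticks out 4 mm) under the footless arm, 100 mm from the stand's centre along +y and 10 mm above the mat when level
- press_point (a point): point on top of the footless arm right above the stub, 28 mm above the mat: the place to press
- wedge: loose wooden wedge, 60 g, 90 mm long (its y), 44 mm wide, 3 mm high at the thin end (-y) rising evenly to 21 mm at the flat back (+y). It lies with the thin end towards the footless arm. Origin: centre of its underside. It meets the level stub when the stub is 35 mm in from the thin end (back face 55 mm beyond it), then resists with 4 to 10 N as it takes the load, and stays put when let go
- wedge_back (a point): middle of the wedge's flat back face, 10.5 mm above the mat: the place to push
- wedge_tip (a point): middle of the wedge's thin edge
- tape_roll: loose roll of white tape lying flat, 80 mm across, 25 mm high, origin at the centre of its underside; not to be disturbed
- glue: loose white glue bottle, standing, 36 mm across, 100 mm high, origin at the centre of its underside; not to be disturbed
- green_bottle: loose green glass bottle, standing, 60 mm across, 190 mm high, origin at the centre of its underside; not to be disturbed
There are look-alikes about, which are no part of the job. Several things have the shape of the wedge; the one meant has the colours described above.

How it is judged:
On the way, in this order (a step that is already met when the one before it is completed fails the run):
1. the wedge carries the bare stub and the stand is level (contact force between short_arm and wedge above 0.3 N and angle between stand's own z axis and vertical below 0.012 rad), for 0.2 s.
2. the end of that arm is pressed from above and the stand does not rock (contact force between the fingers and short_arm above 2 N and contact force between short_arm and wedge above 1 N and angle between stand's own z axis and vertical below 0.012 rad), for 0.1 s.
At the end, for the whole second after the job is handed in: The wedge lies flat on the mat under the bare stub and carries it (contact force above 0.3 N), the stub over the wedge's width; the stand is level within 0.012 rad (0.7 degrees), within 20 mm of where it stood, and all is at rest (all of step 1 and distance of stand from where it was at the start of the episode below 0.02 m and x of stub in the frame of wedge between -0.022 and 0.022 m and height (world z) of wedge below 0.003 m and angle between wedge's own z axis and vertical below 0.03 rad and linear speed of each of wedge, stand below 0.01 m/s); the robot touches nothing.
It fails at once if the wedge is lifted or tipped up (height (world z) of wedge above 0.012 m or angle between wedge's own z axis and vertical above 0.25 rad).
It fails at once if the stand is lifted or tipped over (height (world z) of stand above 0.015 m or angle between stand's own z axis and vertical above 0.2 rad).
It fails at once if the stand is shoved more than 50 mm (distance of stand from where it was at the start of the episode above 0.05 m).
It fails at once if the tape roll or a bottle is moved more than 25 mm or tipped (distance of any of tape_roll, glue, green_bottle from where it was at the start of the episode above 0.025 m or angle between any of glue, green_bottle's own z axis and vertical above 0.3 rad).
It also fails if it takes over 51 s, if anything falls off the work surface, if the arm or the gripper's body presses on something with over 40 N, if the wrist force passes 120 N, or if a joint passes its speed limit or range.

## Robot

A 7-joint arm with a two-finger parallel gripper is mounted at the origin on the work surface. World frame = base frame: x ahead of the robot, y to its left, z up, the work surface at z = 0. Lengths are in m, angles in rad, forces in N, time in s.
With the tool pointing down it reaches from about 0.4 to 0.875 m from the base axis. Payload 6.5 kg.
Tool frame: the origin (TCP) lies midway between the tips of the shut fingers; the grasp point (between the pads) lies 19 mm behind it (r.hold_point_z is the distance from the TCP to the grasp point, in m); x points along the fingers, y is the direction in which the jaws open and shut, and the axes are right-handed (so a half turn about x gives the same grasp; the last joint's range is limited). The gripper opens to 85 mm and grips with 20 to 120 N. Pads are 22 mm wide; open, the fingers measure 114 mm over their backs; the gripper's body (76 mm by 85 mm) begins 54 mm behind the grasp point. The pads swing forward as they close: fully open they stand 13 mm farther back than shut.
Start: joints at [1.035, 0.536, -0.004, 1.538, 0.003, 1.067, -0.071], TCP at [0.294, -0.58, 0.231] pointing down, gripper open.
Joint ranges: [-2.7, 2.7], [-0.37, 2.16], [-1.27, 1.26], [0.24, 2.4], [-1.31, 4.45], [0.19, 1.91], [-2.76, 2.76]. Speed limits (rad/s): [2.39, 2.39, 3.14, 3.14, 3.14, 3.14, 3.14].

## Interface

Orientations are given as a unit quaternion [w, x, y, z].
In Python, from plant import r gives the robot as it stands. Calls block until the motion is done:
- r.move_ptp(position, orientation): joint-space move of the TCP to a pose.
- r.servo_line(position, ori=None, velocity=0.15, guard=None): straight line of the TCP; ori=None keeps the orientation; velocity is the mean speed in m/s. With guard (N) it stops when the force on the tool has changed by that much, and returns True; else False.
- r.movej(angles): joint-space move.
- r.command_gripper(opening, newtons=None): opening from 0.0 (shut) to 1.0 (fully open); newtons is the grip in N (None keeps the last); returns when the fingers have stopped.
- r.pause(seconds).
- r.ik(position, orientation): joint angles nearest the present ones, or None.
- r.get_state(): the state.
- r.read_camera(name): name is "scene" or "top" or "wrist"; returns a dict with "pixels" (420x560x3 uint8, red, green, blue), "camera_matrix" (3x3 intrinsics, pixels), "k1" (the pictures are not rectified: a ray, as slopes to the right and down, at radius r is drawn at 1 + k1 r^2 times it, then the intrinsics apply), "extrinsics" (4x4, takes a point from camera to world coordinates). Camera axes: x right, y up, looking along -z (the intrinsics and any distortion apply to the point x, -y, -z); pixel columns grow to the right and rows downward; lengths in m; the calibration is good to about 2 mm. A picture is of the moment at which its call begins. There is no depth.
A pose or a line that the arm cannot do raises r.IKError and nothing moves.
- r.close_job(): hands the job in, once; it reports no verdict.
The state is a dict: "time": time; "joints": joint angles; "joint_vel": joint speeds; "effort": joint torques, N m; "tcp_pos": TCP position; "ee_rot": TCP orientation; "force": force on the tool from outside, world axes, zero at the start; "ft_torque": the same for the moment, N m; "finger_gap": opening from 0.0 (shut) to 1.0 (fully open).
Only numpy, scipy, OpenCV 4.12 (cv2) and the standard library are available. Lean on these libraries where they do the work, as an engineer would, in place of code of your own. Each camera call takes 0.05 s, during which the arm holds its last target.

## Working session

There is one attempt and no reset: what is moved stays moved. The work goes in short steps, each a Python script; the robot and the scene stay as the last script left them, time stands still between calls to the robot, and variables do not carry over. Pictures are saved under pics/ and viewed, and the job is handed in when it is done.

```bash
mkdir -p pics; ls
python3 - <<'E'
from plant import r
import cv2
for n in ("scene","top","wrist"):
    c=r.read_camera(n); cv2.imwrite(f"pics/{n}0.png",c["pixels"][:,:,::-1]); print(n,c["camera_matrix"].tolist(),c["k1"],c["extrinsics"].round(4).tolist())
s=r.get_state();print(s["time"],s["ee_rot"],s["force"],s["tcp_pos"])
E
```

```text
pics
scene [[410.84916925068256, 0.0, 280.4169091774214], [0.0, 410.84916925068256, 208.19860734408743], [0.0, 0.0, 1.0]] -0.11641888325498848 [[0.4322, -0.5342, 0.7265, 1.2916], [0.9016, 0.2703, -0.3377, -0.296], [-0.016, 0.801, 0.5985, 0.5686], [0.0, 0.0, 0.0, 1.0]]
top [[411.21511129747023, 0.0, 276.71737924485575], [0.0, 411.21511129747023, 222.1358647714937], [0.0, 0.0, 1.0]] -0.07595689337923227 [[0.0125, 0.9972, -0.0733, 0.5926], [-0.9998, 0.0135, 0.0131, 0.0241], [0.014, 0.0731, 0.9972, 0.8582], [0.0, 0.0, 0.0, 1.0]]
wrist [[357.7371490765964, 0.0, 284.2939133780055], [0.0, 357.7371490765964, 210.21799943946044], [0.0, 0.0, 1.0]] -0.04240578923624617 [[0.4523, 0.8607, 0.2335, 0.3519], [-0.8918, 0.4365, 0.1185, -0.5492], [0.0001, -0.2618, 0.9651, 0.3733], [0.0, 0.0, 0.0, 1.0]]
0.15 [-0.16414504 -0.68752529 -0.16508019  0.68783276] [ 0.13719252 -0.41704928 -0.00490196] [ 0.29403453 -0.57913907  0.23059696]
```

View pics/scene0.png

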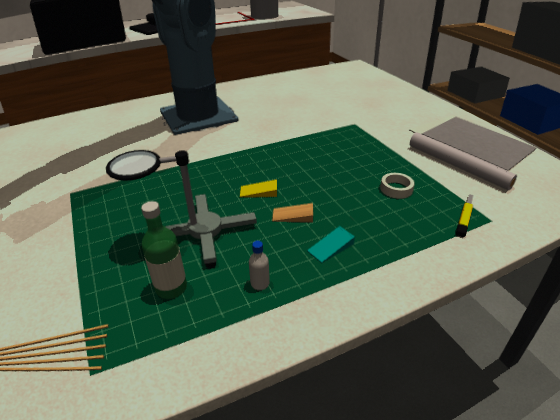

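View pics/top0.png

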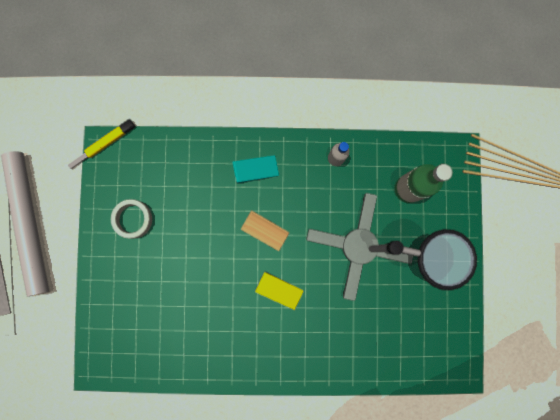

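View pics/wrist0.png

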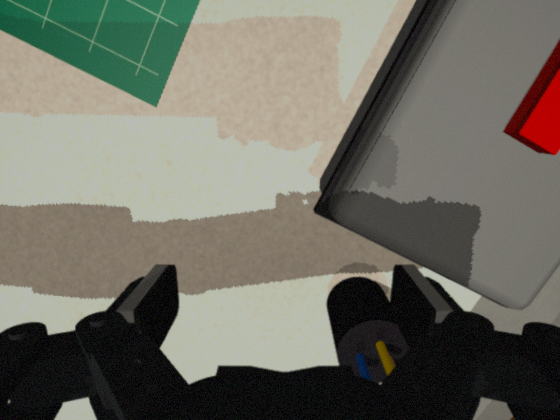

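```bash
cat > h.py <<'E'
import numpy as np, cv2
from plant import r
def ray(c,uv):
    K=c["camera_matrix"];k=c["k1"]
    d=cv2.undistortPoints(np.array(uv,float).reshape(-1,1,2),K,np.array([k,0,0,0,0.]),).reshape(-1,2)
    D=np.c_[d[:,0],-d[:,1],-np.ones(len(d))]@c["extrinsics"][:3,:3].T
    return c["extrinsics"][:3,3],D
def plane(c,uv,z):
    o,D=ray(c,uv); return o+D*((z-o[2])/D[:,2])[:,None]
def proj(c,P):
    E=c["extrinsics"];p=(np.atleast_2d(P)-E[:3,3])@E[:3,:3]
    s=np.c_[p[:,0],-p[:,1]]/-p[:,2:]
    s=s*(1+c["k1"]*(s**2).sum(1))[:,None]
    return np.c_[s,np.ones(len(s))]@c["camera_matrix"][:2].T
E
python3 - <<'E'
from h import *
for n in("top","scene"):
    im=cv2.imread(f"pics/{n}0.png")
    cr=im[180:320,220:420] if n=="top" else im[165:285,140:340]
    cv2.imwrite(f"pics/crop_{n}.png",cv2.resize(cr,None,fx=4,fy=4,interpolation=cv2.INTER_CUBIC))
c=r.read_camera("top");im=c["pixels"]
hsv=cv2.cvtColor(im,cv2.COLOR_RGB2HSV)
print(hsv[231,265],hsv[291,279],hsv[237,325])
E
```

```text
[ 18 129 193] [ 30 242 193] [ 57  18 141]
```

View pics/crop_top.png

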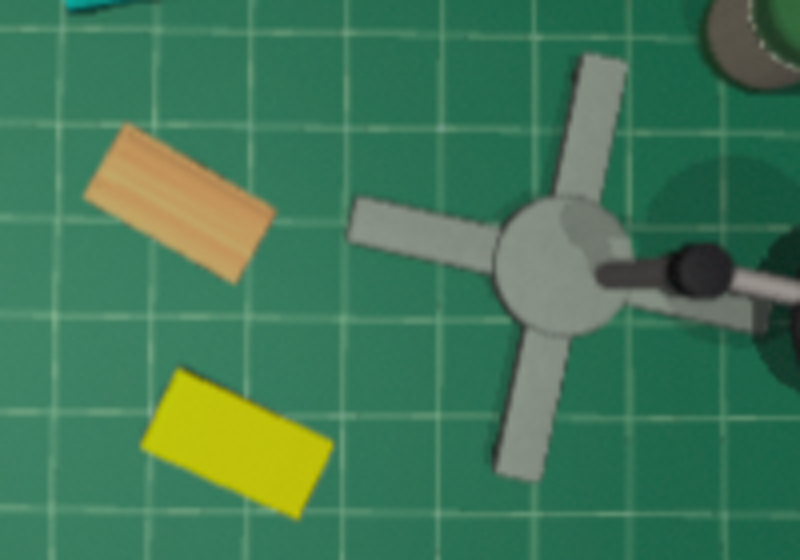

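View pics/crop_scene.png

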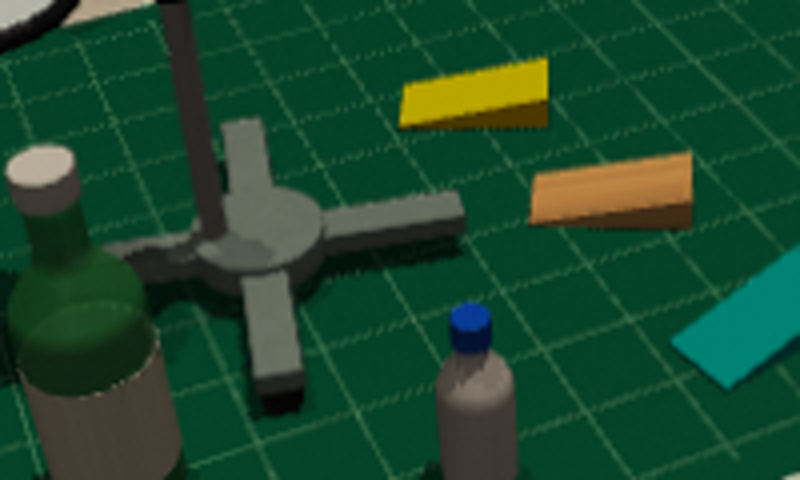

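The yellow (279,291) and teal (255,169) wedges are look-alikes. The wooden one at top px (265,231) has grain, and its thin end faces the footless arm (px 308–345, 236–243). Next I'll measure it.

```bash
cat > meas.py <<'E'
from h import *
def wedge(c,s=True,lo=(8,80,60),hi=(24,255,255)):
    hsv=cv2.cvtColor(c["pixels"],cv2.COLOR_RGB2HSV)
    m=cv2.inRange(hsv,lo,hi); m[:190]=0;m[300:]=0;m[:,:200]=0;m[:,370:]=0
    cs=cv2.findContours(m,0,cv2.CHAIN_APPROX_NONE)[0]; k=max(cs,key=cv2.contourArea)
    return k,m
def wedge_pose(c):
    k,m=wedge(c)
    # top face: sloped plane; iterate height per pixel along the axis
    b=cv2.boxPoints(cv2.minAreaRect(k))
    b=b[np.argsort(b[:,0])]  # two left = back, two right = tip
    B=plane(c,b[:2],.021);T=plane(c,b[2:],.003)
    B=B.mean(0)[:2];T=T.mean(0)[:2]
    return T,B,b,cv2.contourArea(k)
E
python3 - <<'E'
from meas import *
c=r.read_camera("top")
T,B,b,a=wedge_pose(c)
print("px",b.round(1).tolist(),a);print("tip",T,"back",B,"len",np.linalg.norm(T-B),"ang",np.degrees(np.arctan2(*(T-B)[::-1])))
for u in (b[:2],): 
    P=plane(c,u,.021);print("w",np.linalg.norm(P[0]-P[1]))
# stand grey mask
hsv=cv2.cvtColor(c["pixels"],cv2.COLOR_RGB2HSV)
m=cv2.inRange(hsv,(0,0,90),(180,60,200));m[:190]=0;m[305:]=0;m[:,:300]=0;m[:,400:]=0
m[:,:][190:215,385:]=0
n,l,st,ce=cv2.connectedComponentsWithStats(m);i=1+st[1:,4].argmax();m=(l==i).astype(np.uint8)*255
def arm(x0,x1,y0,y1):
    ys,xs=np.nonzero(m);s=(xs>=x0)&(xs<=x1)&(ys>=y0)&(ys<=y1)
    P=plane(c,np.c_[xs[s],ys[s]],.028)[:,:2];return P
for nm,bx in dict(short=(300,341,220,260),up=(355,385,185,224),down=(340,370,268,310)).items():
    P=arm(*bx);mn,mx=P.min(0),P.max(0)
    v=np.linalg.svd(P-P.mean(0))[2][0];t=(P-P.mean(0))@v;w=(P-P.mean(0))@np.array([-v[1],v[0]])
    print(nm,len(P),P.mean(0),v,np.degrees(np.arctan2(v[1],v[0])),"ends",P.mean(0)+v*t.min(),P.mean(0)+v*t.max(),"width",np.ptp(w))
k=cv2.cvtColor(m,cv2.COLOR_GRAY2BGR);cv2.imwrite("pics/m.png",cv2.resize(k[180:320,220:420],None,fx=3,fy=3))
# hub
ys,xs=np.nonzero(m);
# bottles & tape
print("tape",plane(c,[[132,219]],.0125),"glue",plane(c,[[337,159]],0.0))
E
```

```text
px [[240.5, 228.39999389648438], [251.10000610351562, 210.10000610351562], [278.20001220703125, 250.39999389648438], [288.79998779296875, 232.1999969482422]] 853.0
tip [ 0.61582032 -0.00178685] back [0.65923702 0.07632401] len 0.08936619370880063 ang -119.06680744820676
w 0.04307181484652393
short 421 [ 0.62275602 -0.08359247] [-0.22187426 -0.97507529] -102.81914092495123 ends [ 0.6306474  -0.04891208] [ 0.61452872 -0.11974918] width 0.024733573051274917
up 358 [ 0.68263132 -0.17258872] [-0.97406928  0.22624994] 166.9236097630342 ends [ 0.71397387 -0.17986875] [ 0.64963264 -0.16492402] width 0.02404046604351212
down 373 [ 0.53225797 -0.140868  ] [-0.97369595  0.22785127] 166.82940012565797 ends [ 0.56524149 -0.14858636] [ 0.50070173 -0.13348363] width 0.024370793043553857
tape [[0.65722487 0.31307915 0.0125    ]] glue [[ 0.7921494  -0.11379764  0.        ]]
```

View pics/m.png

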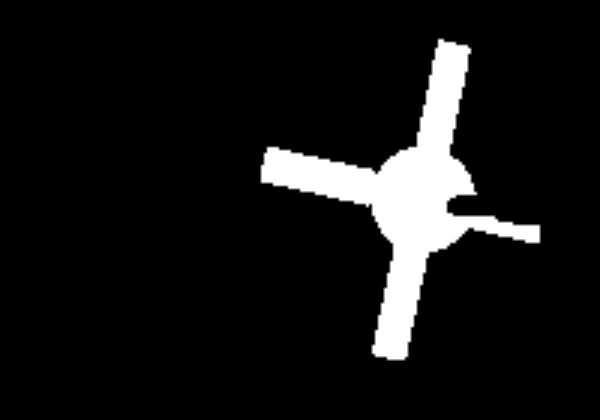

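```bash
cat >> h.py <<'E'
from scipy.spatial.transform import Rotation as Ro
C=np.array([.6073,-.1567]);U=np.array([.226,.974]);U/=np.linalg.norm(U);Ee=np.array([U[1],-U[0]])
def ori(a):  # tool y along horizontal a, x down
    a=np.array([*a,0.]);a/=np.linalg.norm(a);x=np.array([0,0,-1.]);z=np.cross(x,a)
    q=Ro.from_matrix(np.c_[x,a,z]).as_quat();return [q[3],q[0],q[1],q[2]]
def P(u,e,z): return [*(U*u+Ee*e),z]
def st(): 
    s=r.get_state();print("t",round(s["time"],2),"tcp",s["tcp_pos"].round(4),"F",s["force"].round(2),"gap",round(float(s["finger_gap"]),3));return s
E
python3 - <<'E'
from meas import *
s=st();w=np.array(s["ee_rot"]);R=Ro.from_quat([*w[1:],w[0]]).as_matrix();print(R.round(2))
c=r.read_camera("wrist");print("cam in tool",(R.T@(c["extrinsics"][:3,3]-s["tcp_pos"])).round(3))
for nm,a,p in (("side+",U,P(.18,.555,.01)),("side-",-U,P(.18,.555,.01)),("back+",Ee,P(.2,.627,.01)),("back-",-Ee,P(.2,.627,.01)),("press+",Ee,P(.0846,.627,.03)),("press-",-Ee,P(.0846,.627,.03))):
    print(nm,ori(a),r.ik(p,ori(a)))
E
```

```text
t 0.25 tcp [ 0.2941 -0.5793  0.2309] F [-0.17 -0.24  0.66] gap 1.003
[[-0.    0.45 -0.89]
 [ 0.   -0.89 -0.45]
 [-1.   -0.    0.  ]]
cam in tool [-0.143 -0.001 -0.065]
side+ [np.float64(0.7025170457841183), np.float64(0.08043506935880079), np.float64(0.7025170457841183), np.float64(-0.08043506935880079)] [ 0.33069517  0.86446122 -0.68844345  1.7983584   0.76866524  0.76878304
  0.57559833]
side- [np.float64(-0.08043506935880079), np.float64(0.7025170457841183), np.float64(-0.08043506935880079), np.float64(-0.7025170457841183)] [-0.15470637  0.74086419 -0.01083456  1.82869059  0.01350669  0.57210863
 -1.97285187]
back+ [np.float64(0.439878383984272), np.float64(0.5536307499619085), np.float64(0.439878383984272), np.float64(-0.5536307499619085)] [ 0.10819519  0.86602214 -0.38404205  1.60238027  0.42823109  0.75776182
 -0.69603112]
back- [np.float64(0.5536307499619085), np.float64(-0.439878383984272), np.float64(0.5536307499619085), np.float64(0.439878383984272)] [ 0.49917559  1.15295092 -1.08535217  1.57703477  1.10820088  1.12743238
  2.04669411]
press+ [np.float64(0.439878383984272), np.float64(0.5536307499619085), np.float64(0.439878383984272), np.float64(-0.5536307499619085)] [ 0.26683906  0.79654885 -0.35106729  1.67649293  0.37509762  0.73570659
 -0.49584913]
press- [np.float64(0.5536307499619085), np.float64(-0.439878383984272), np.float64(0.5536307499619085), np.float64(0.439878383984272)] [ 0.69764778  1.089755   -1.08430602  1.64961883  1.07029018  1.1044619
  2.20446444]
```

Run:
```python
from meas import *
q=ori(U)
r.move_ptp([.45,-.35,.38],q); r.move_ptp(P(.18,.545,.36),q)
r.command_gripper(.45); st()
r.move_ptp(P(.18,.555,.06),q); st()
c=r.read_camera("wrist");cv2.imwrite("pics/w1.png",c["pixels"][:,:,::-1])
c=r.read_camera("scene");cv2.imwrite("pics/s1.png",c["pixels"][:,:,::-1])
```

```text
t 3.98 tcp [0.5716 0.0521 0.36  ] F [0.39 0.18 0.42] gap 0.45
t 5.13 tcp [0.5828 0.0501 0.0614] F [0.06 0.32 1.49] gap 0.448
```

View pics/w1.png

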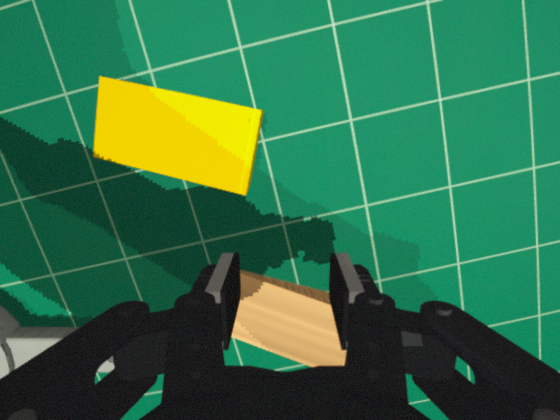

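View pics/s1.png

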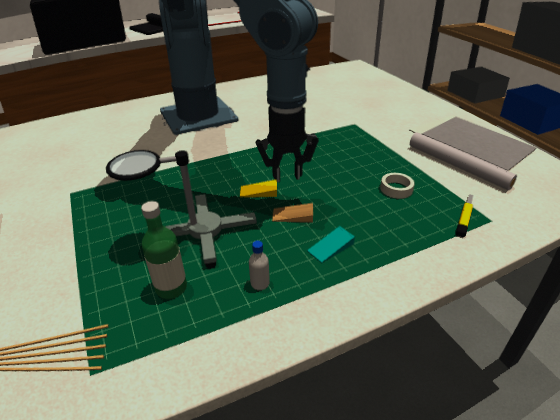

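The wrist view shows the wood wedge at px (290,320), beyond the fingers on the +x side, and yellow at (180,135) well clear behind. Next: descend, then push sideways.

Run:
```python
from meas import *
print(r.servo_line(P(.18,.552,.012),velocity=.1)); st()
print(r.servo_line(P(.18,.552,-.012),velocity=.02,guard=2.5)); s=st()
z=s["tcp_pos"][2]+.002
r.servo_line(P(.18,.552,z),velocity=.05); st()
r.servo_line(P(.18,.580,z),velocity=.05); st()
c=r.read_camera("top");im=c["pixels"][:,:,::-1];cv2.imwrite("pics/t2.png",cv2.resize(im[170:320,210:410],None,fx=4,fy=4))
c=r.read_camera("scene");im=c["pixels"][:,:,::-1];cv2.imwrite("pics/s2.png",cv2.resize(im[125:275,180:380],None,fx=4,fy=4))
```

```text
False
t 5.87 tcp [0.5785 0.0508 0.012 ] F [ 0.55  0.65 -0.48] gap 0.455
True
t 6.59 tcp [ 0.5783  0.0505 -0.0012] F [-0.72 -0.58  5.32] gap 0.451
t 6.84 tcp [0.5784 0.0506 0.0007] F [-0.05  0.02 -0.11] gap 0.454
t 7.55 tcp [0.6055 0.0444 0.0007] F [ 0.34  1.03 -0.25] gap 0.45
```

View pics/t2.png

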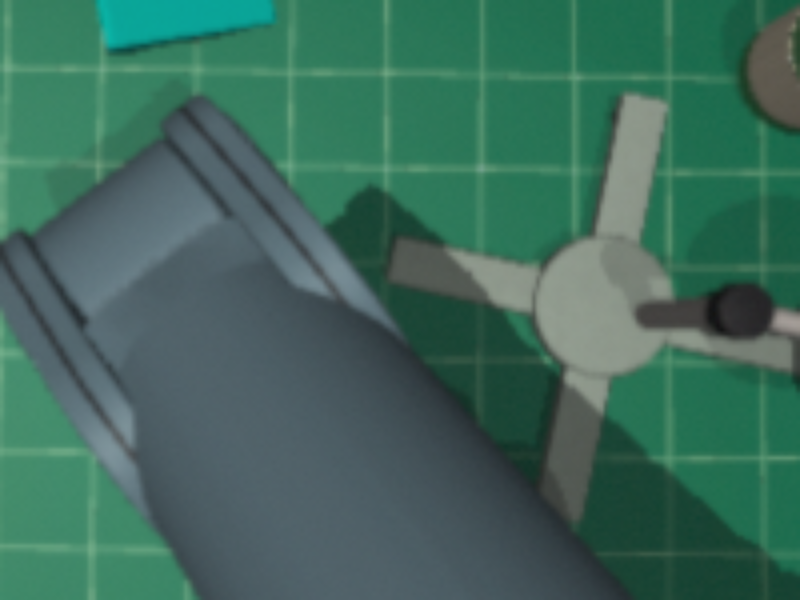

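View pics/s2.png

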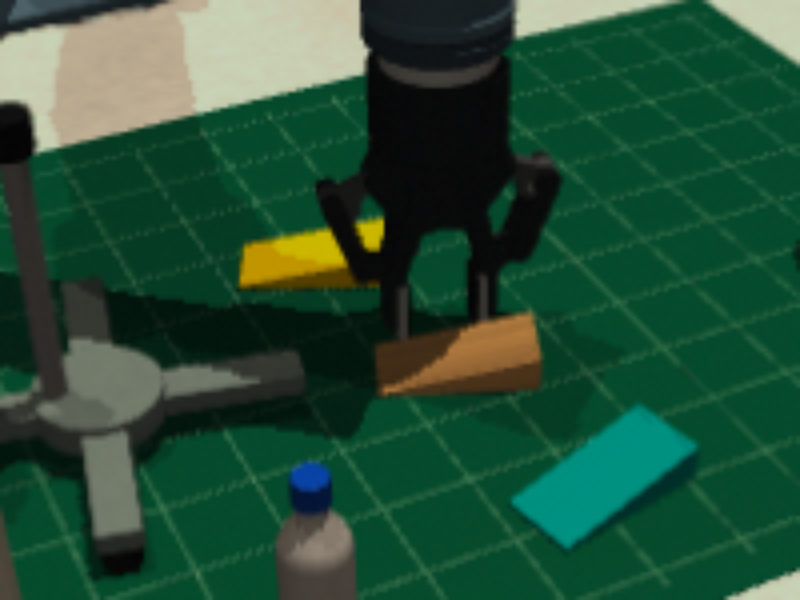

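Run:
```python
from meas import *
z=.0007
r.servo_line(P(.18,.593,z),velocity=.05); st()
r.servo_line(P(.18,.580,z),velocity=.1); r.servo_line(P(.18,.580,.10),velocity=.25)
r.move_ptp(P(.29,.640,.10),ori(Ee)); st()
for n in("top","scene","wrist"):
    c=r.read_camera(n);cv2.imwrite(f"pics/{n}3.png",c["pixels"][:,:,::-1])
    if n=="top":
        T,B,b,a=wedge_pose(c)
        print("px",b.round(1).tolist(),a);print("tip",T,"back",B,"len",np.linalg.norm(T-B),"ang",np.degrees(np.arctan2(*(T-B)[::-1])),"want",np.degrees(np.arctan2(*-U[::-1])))
        for X in (T,B): print("u,e",X@U,X@Ee)
print("axis e",C@Ee,"stub u",C@U+.1)
```

```text
t 8.06 tcp [6.187e-01 4.120e-02 6.000e-04] F [-1.07 -0.23 -0.01] gap 0.451
t 10.18 tcp [0.6884 0.1371 0.099 ] F [-0.36 -0.61  0.41] gap 0.45
px [[240.1999969482422, 228.3000030517578], [245.5, 207.10000610351562], [282.5, 238.89999389648438], [287.79998779296875, 217.6999969482422]] 879.5
tip [ 0.64287801 -0.00493433] back [0.66231541 0.08241429] len 0.08948516151940193 ang -102.54543377647278 want -103.06333733409176
u,e 0.14050181385887311 0.6273561360955865
u,e 0.22998331967786512 0.6265472797924337
axis e 0.6270021530879732 stub u 0.08462209302129461
```

View pics/top3.png

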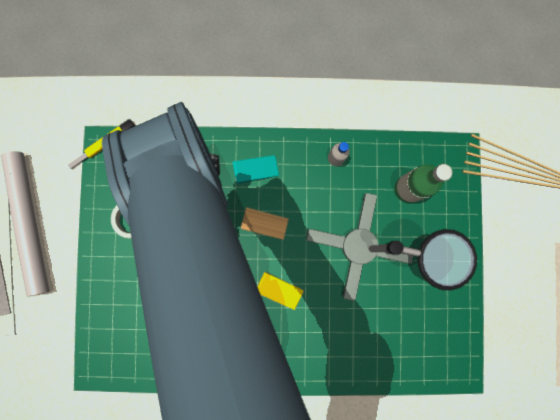

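View pics/scene3.png

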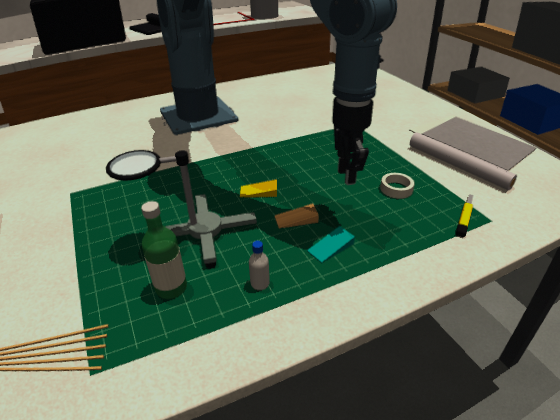

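Run:
```python
from meas import *
r.command_gripper(.12)
r.servo_line(P(.262,.627,.06),velocity=.25); r.servo_line(P(.262,.627,.004),velocity=.1); s=st()
print(r.servo_line(P(.160,.627,.004),velocity=.06,guard=5)); s=st()
print("u",s["tcp_pos"][:2]@U,"Fu",s["force"][:2]@U)
c=r.read_camera("scene");im=c["pixels"][:,:,::-1];cv2.imwrite("pics/s4.png",cv2.resize(im[125:275,150:350],None,fx=4,fy=4))
```

```text
t 11.77 tcp [0.6702 0.1136 0.004 ] F [ 0.71 -0.37 -0.14] gap 0.116
False
t 13.62 tcp [0.6469 0.0145 0.0039] F [ 1.23  0.03 -0.59] gap 0.118
u 0.16028955356923735 Fu 0.30691480080955463
```

View pics/s4.png

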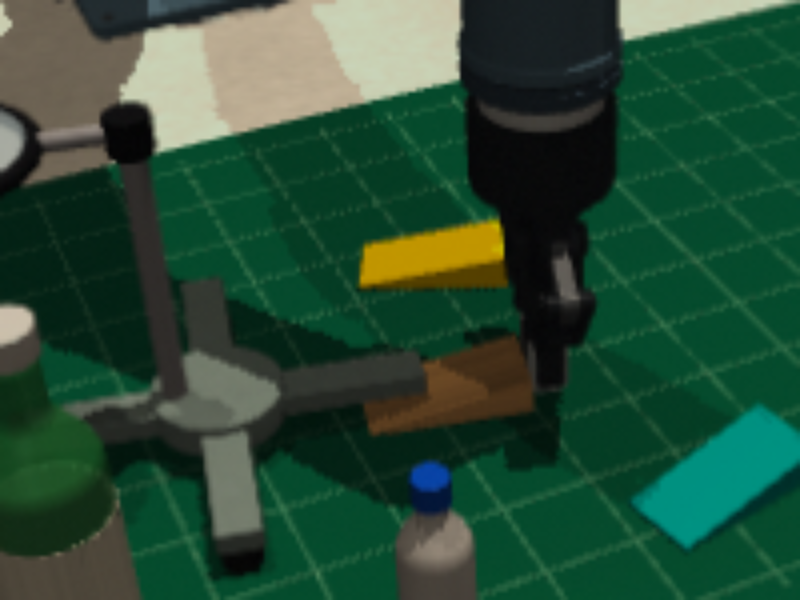

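The wedge is under the arm's end. Next: creep forward in small steps while watching the force along the push.

Run:
```python
from meas import *
u=.160;e=.627
def f(n=4):
    v=[]
    for _ in range(n): r.pause(.02); v.append(r.get_state()["force"]@np.array([*U,0]))
    return np.mean(v)
base=.3
while u>.140:
    u-=.001; hit=r.servo_line(P(u,e,.004),velocity=.015,guard=8)
    F=f(); s=r.get_state(); print(round(u,4),round(s["tcp_pos"][:2]@U,4),round(F,2),hit)
    if F>4.5 or hit: break
st()
```

```text
0.159 0.159 -0.63 False
0.158 0.1579 0.03 False
0.157 0.1569 0.04 False
0.156 0.1559 0.27 False
0.155 0.1549 0.07 False
0.154 0.1539 -0.36 False
0.153 0.1529 0.42 False
0.152 0.1519 -0.38 False
0.151 0.1509 0.05 False
0.15 0.1499 0.09 False
0.149 0.1491 0.34 False
0.148 0.1486 2.67 False
0.147 0.1481 4.89 False
t 17.78 tcp [0.6442 0.0025 0.0041] F [ 1.4   4.81 -0.06] gap 0.124
```

Run:
```python
from meas import *
u=.147;e=.627
def f(n=4):
    v=[]
    for _ in range(n): r.pause(.02); v.append(r.get_state()["force"]@np.array([*U,0]))
    return np.mean(v)
while u>.143:
    u-=.0007; hit=r.servo_line(P(u,e,.004),velocity=.015)
    F=f(); s=r.get_state(); print(round(u,4),round(s["tcp_pos"][:2]@U,4),round(F,2))
    if F>6.8: break
r.servo_line(P(.156,e,.004),velocity=.03); st(); r.servo_line(P(.175,e,.004),velocity=.1)
r.servo_line(P(.175,e,.06),velocity=.2); r.command_gripper(0.); 
r.move_ptp(P(.30,.56,.20),ori(Ee)); st()
for n in("top","scene"):
    c=r.read_camera(n);im=c["pixels"][:,:,::-1];cv2.imwrite(f"pics/{n}5.png",im)
    if n=="top":
        cv2.imwrite("pics/t5c.png",cv2.resize(im[170:320,220:420],None,fx=4,fy=4))
    else: cv2.imwrite("pics/s5c.png",cv2.resize(im[130:280,100:300],None,fx=4,fy=4))
```

```text
0.1463 0.1479 5.99
0.1456 0.1478 6.72
0.1449 0.1477 8.18
t 19.25 tcp [0.6459 0.0096 0.0039] F [-1.04  0.06  0.03] gap 0.122
t 21.11 tcp [0.6132 0.1632 0.1985] F [ 0.06 -0.18 -0.66] gap -0.001
```

View pics/t5c.png

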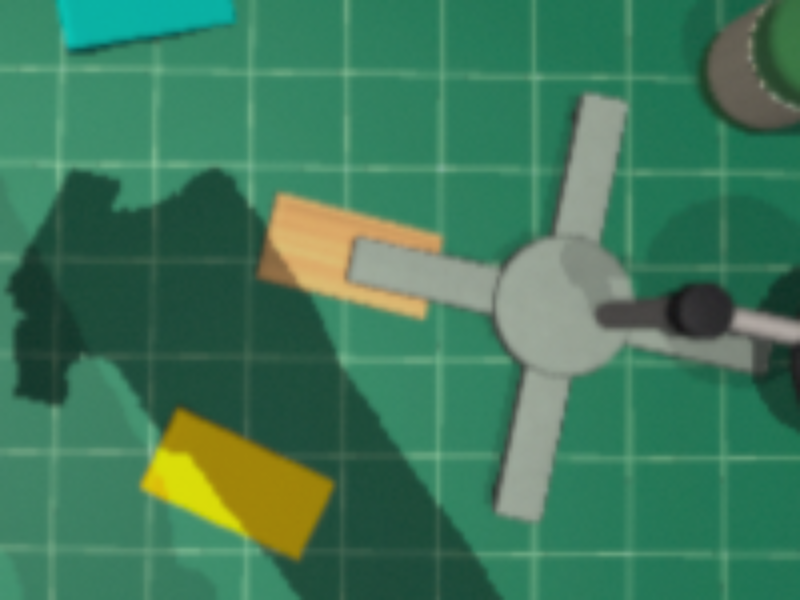

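View pics/s5c.png

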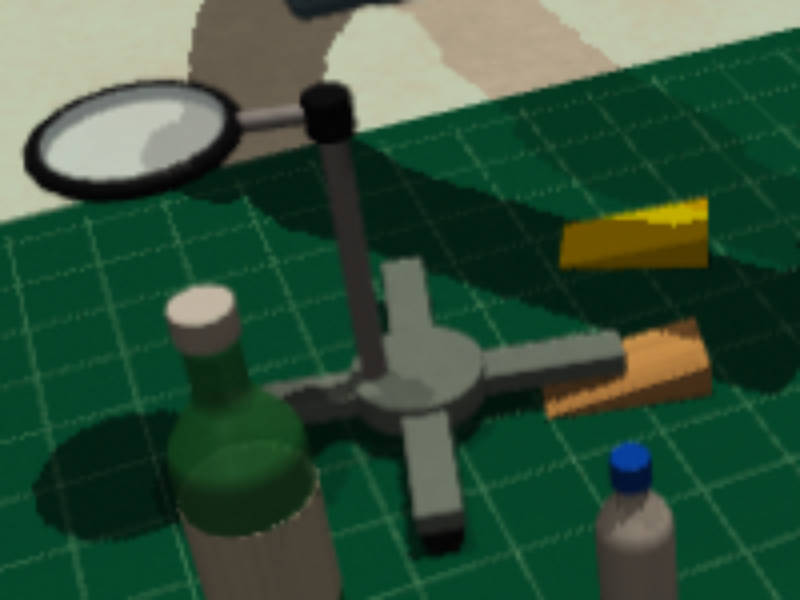

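The top view shows the arm centred on the wedge (end at crop (350,260), wedge 260–440), and the stand hasn't moved. Next: the press.

Run:
```python
from meas import *
pu=C@U+.1
r.move_ptp(P(pu+.03,.627,.10),ori(Ee))
r.servo_line(P(pu,.627,.06),velocity=.15);r.servo_line(P(pu,.627,.034),velocity=.08);st()
print(r.servo_line(P(pu,.627,.020),velocity=.015,guard=4)); s=st()
z=s["tcp_pos"][2]
for k in range(8):
    fz=np.mean([ (r.pause(.05),r.get_state()["force"][2])[1] for _ in range(4)]); print(round(z,4),fz.round(2))
    if fz>6: break
    z-=.0006; r.servo_line(P(pu,.627,z),velocity=.02)
r.pause(.3); st()
c=r.read_camera("scene");im=c["pixels"][:,:,::-1];cv2.imwrite("pics/s6c.png",cv2.resize(im[130:280,100:300],None,fx=4,fy=4))
```

```text
t 23.05 tcp [ 0.6295 -0.0591  0.0334] F [-0.03  0.65  0.75] gap 0.001
True
t 23.58 tcp [ 0.6301 -0.0593  0.0282] F [-0.76 -0.3   4.66] gap -0.003
0.0282 5.13
0.0276 6.08
t 24.53 tcp [ 0.6301 -0.0593  0.0281] F [-0.99  0.02  5.65] gap -0.003
```

View pics/s6c.png

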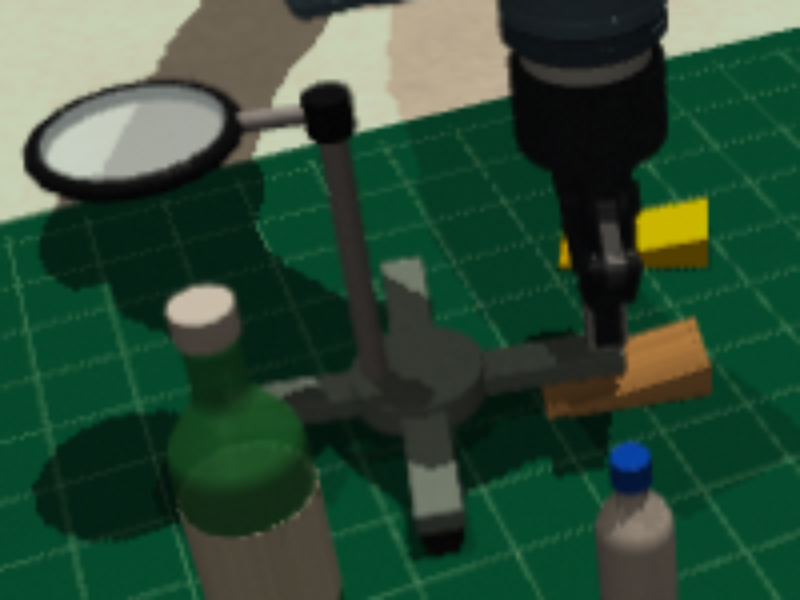

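The fingertip met the arm at z = 28.2 mm and it held about 5.6 N with no sinking. Next: move clear, then check snugness with a light guarded nudge on the wedge back and compare pictures.

Run:
```python
from meas import *
pu=C@U+.1
r.servo_line(P(pu,.627,.07),velocity=.1); r.command_gripper(.12)
r.servo_line(P(.185,.627,.06),velocity=.25); r.servo_line(P(.175,.627,.004),velocity=.12); st()
h=r.servo_line(P(.1455,.627,.004),velocity=.02,guard=4.5); s=st(); print(h,"u",s["tcp_pos"][:2]@U)
r.servo_line(P(.175,.627,.004),velocity=.06); r.servo_line(P(.175,.627,.08),velocity=.2)
r.move_ptp(P(.30,.52,.25),ori(Ee)); st()
c=r.read_camera("top");im=c["pixels"][:,:,::-1];cv2.imwrite("pics/top7.png",im)
a=cv2.imread("pics/top5.png");o=cv2.imread("pics/top0.png")
cv2.imwrite("pics/t7c.png",np.vstack([cv2.resize(x[185:310,225:425],None,fx=3,fy=2.4) for x in(im,o)]))
hs=cv2.cvtColor(c["pixels"],cv2.COLOR_RGB2HSV)
for src in (o[:,:,::-1].copy(),im[:,:,::-1].copy()):
    m=cv2.inRange(cv2.cvtColor(src,cv2.COLOR_RGB2HSV),(0,0,90),(180,60,200));ys,xs=np.nonzero(m)
    for x0,x1,y0,y1 in((355,385,185,224),(340,370,268,310)):
        q=(xs>=x0)&(xs<=x1)&(ys>=y0)&(ys<=y1);print(xs[q].mean().round(2),ys[q].mean().round(2),q.sum())
```

```text
t 26.6 tcp [0.6506 0.0285 0.0042] F [-0.09  0.96  1.28] gap 0.124
t 27.95 tcp [0.6439 0.0025 0.0037] F [-0.01  0.07  0.97] gap 0.114
True u 0.14799805671911256
t 30.02 tcp [0.5744 0.1725 0.2482] F [-0.47  0.25 -0.15] gap 0.12
367.8 209.17 358
352.35 283.2 373
367.6 209.18 370
352.23 283.15 381
```

View pics/t7c.png

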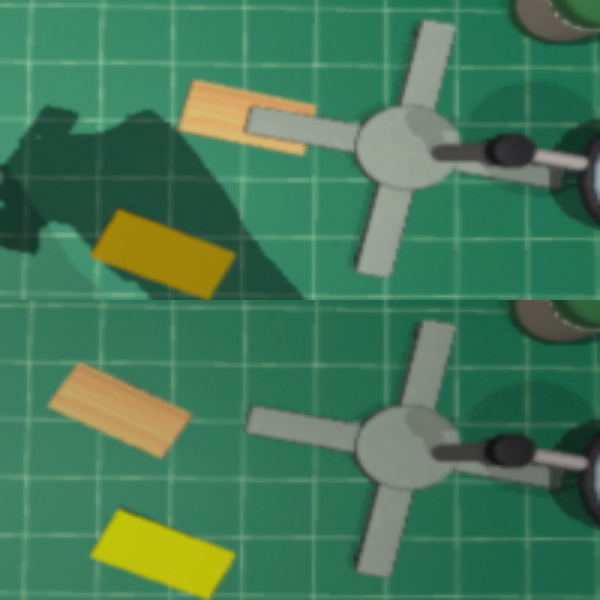

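The nudge met resistance at u = 0.148, against 0.1477 before, so the wedge hasn't moved. The stand has shifted less than 0.3 px. Handing in.

Run:
```python
from h import *
r.close_job(); st()
```

```text
the job is handed in; nothing more can be done
the job is handed in; nothing more can be done
```

The wooden wedge is now snug under the bare stub, the press test showed no rocking, and I handed the job in with the arm clear at about 30 s of the 51 s allowed.

- **Wedge:** I squared it up by pushing on its side, which left it 0.5° off the arm's line and centred on it. I then pushed it in from the back until resistance rose to about 8 N.
- **Press:** A fingertip on top of the arm's end held about 5.6 N at a height of 28.2 mm with no sinking.
- **Last checks:** Before and after pictures show the stand moved less than 0.3 px (about 0.5 mm). A nudge on the wedge stopped within 0.3 mm of where it had been left. I did not go near the tape roll or the bottles.
- **Less certain:** After that nudge stopped, the force reading was already back near zero, so only its position confirms the wedge is still tight. I could not measure the force between stub and wedge directly. I did not measure the stand's tilt either; that it is level rests on the pictures and the press height.

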